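# Find the full tin of staples by feel

### The arm

A 6-joint arm with a two-finger parallel gripper is mounted at the origin on a cart in front of the work surface, level with it; the furniture and walls round the work are solid. World frame = base frame: x ahead of the robot, y to its left, z up, the work surface at z = 0. Lengths are in m, angles in degrees, forces in N, time in s.
With the tool pointing down it reaches from about 0.3 to 0.75 m from the base axis. Payload 8.5 kg.
Tool frame: the origin (TCP) lies at the very end of the fingers, on their centre line; the grasp point (between the pads) lies 19 mm behind it (env.hold_point_z is the distance from the TCP to the grasp point, in m); z points along the fingers, y is the line along which they close (so a half turn about z gives the same grasp; the last joint's range is limited). The gripper opens to 85 mm and grips with 20 to 120 N. Pads are 22 mm wide; open, the fingers measure 114 mm over their backs; the gripper's body (76 mm by 85 mm) begins 54 mm behind the grasp point. The pads swing forward as they close: fully open they stand 13 mm farther back than shut.
Start: joints at [55.903, 21.807, 74.336, -0, 83.858, -12.336], TCP at [0.204, 0.511, 0.209] pointing down, gripper open.
Joint ranges: [-178.18, 178.18], [-50.72, 133.34], [12.68, 142.11], [-81.47, 261.47], [9.98, 163.14], [-165.26, 165.26]. Speed limits (degrees/s): [136.94, 136.94, 180, 180, 180, 180].

### API

Orientations are given as a 3x3 rotation matrix whose columns are the frame's x, y, z axes.
In Python, from rig import env, optics gives the robot as it stands.
- The arm moves only by the shell command python3 -m jog 'ROWS' [OPENING] [FORCE]. ROWS is JSON, a list of rows, each an object with "linear": the shift along the tool's x, y, z in units of 40 mm (1.0 is 40 mm), a list of three; "roll": the turn about the tool's z in units of 5 degrees (1.0 is 5 degrees). A call has 1 to 12 rows; each row shifts and turns the commanded pose from where the row before left it, along the tool's axes as they then stand; what a row does not reach is not made up. A row lasts 1/12 s, in which the tool goes at most 41.7 mm and 7.16 degrees, less where a joint would pass 70% of its speed; a pose out of reach is approached as far as the arm can. A call is refused whole if a number of a shift passes 1 or a number of a turn 1, either way. A call with a gripper value outside its range is refused whole. OPENING is the opening, from -1 (shut) to 1 (fully open), set as the call begins (- or left out, the last holds). The fingers move at their own pace and stop on an object; FORCE is the grip in N (left out, the last holds). Time passes only in rows, so rows that do not move let the fingers close. It gives the time, the measured TCP pose, the force, the opening and the grip force at its end, in the units of the state.
- env.observe(): the state, without advancing time (a new reading comes with each control period).
- optics.get_image(name): name is "scene" or "top" or "wrist"; returns the picture (384x512x3 uint8, red, green, blue); there is no depth.
- optics.calibration(name): a dict with "fov_y" (degrees; the focal length in pixels is half the picture's height over the tangent of half this angle, whatever the lens; pixels are square), "cx", "cy" (the principal point, pixels), "T" (4x4, takes a point from camera to world coordinates). Camera axes: x right, y down, z forward; pixel columns grow to the right and rows downward; lengths in m; the calibration is good to about 2 mm. A picture is of the moment at which its call begins: read the wrist's pose just before it. calibration takes no time and is no camera call; for the wrist camera it gives the pose at the moment of the call.
- env.close_job(): hands the job in; it is judged then, once.
The state is a dict: "time_s": time; "q": joint angles; "qvel": joint speeds; "joint_efforts": joint torques, N m; "position": TCP position; "tool_rot": TCP orientation; "ft_force": force on the tool from outside, world axes, zero at the start; "wrist_torque": the same for the moment, N m; "grip_width": finger opening in m; "gripper_force": force on a finger pad.
Only numpy, scipy, OpenCV 4.12 (cv2) and the standard library are available. Lean on these libraries where they do the work, as an engineer would, in place of code of your own. Each camera call takes 0.05 s, during which the arm holds its last target. There are 200 camera calls.

### The job

Three identical closed tins stand on the cork mat and one is clearly heavier than the others. Heft them in turn, left one first, then the middle, then the right: lift each about 6 cm clear of the mat, feel its weight for a second, and stand it back upright on the mat before taking the next (the right one may stay in the hand if it is the heaviest). Finish holding the heaviest tin up still and upright in the gripper, about 8 cm above the mat (no need to go higher: a shelf hangs over the desk), with the other two standing on the mat; do not tip a tin over or disturb the mouse, stapler or sticky notes.

Things in the scene. Friction and masses are not known exactly. Their poses are not given: they have to be found in the camera images.
- tin_left: Left closed square tin as seen from the robot: blue body, paper label on two sides, plain metal lid; 58 x 58 x 72 mm high, fixed lid, straight upright sides. Origin at the centre of its underside, z up, x and y square to the sides. All three look the same; they weigh 0.17 to 0.32 kg, except one, any of the three, that weighs 0.5 to 0.7 kg. The contents stay put while it is held upright.
- tin_middle: Middle closed square tin as seen from the robot: blue body, paper label on two sides, plain metal lid; 58 x 58 x 72 mm high, fixed lid, straight upright sides. Origin at the centre of its underside, z up, x and y square to the sides. All three look the same; they weigh 0.17 to 0.32 kg, except one, any of the three, that weighs 0.5 to 0.7 kg. The contents stay put while it is held upright.
- tin_right: Right closed square tin as seen from the robot: blue body, paper label on two sides, plain metal lid; 58 x 58 x 72 mm high, fixed lid, straight upright sides. Origin at the centre of its underside, z up, x and y square to the sides. All three look the same; they weigh 0.17 to 0.32 kg, except one, any of the three, that weighs 0.5 to 0.7 kg. The contents stay put while it is held upright.
- mat: flat cork mat fixed to the desk, 130 (x) x 390 (y) x 4 mm thick; origin at the centre of its underside on the desk top; the tins stand in a row along its y axis (left tin at +y), about 125 mm apart, each turned up to 0.5 rad to the mat. A fixed shelf board hangs 0.62 m above the desk, over all of it beyond x = 0.57 m: keep the wrist clear of it
- mouse: black computer mouse, 100 x 58 x 34 mm, origin at the centre of its underside; loose bystander, behind the mat
- stapler: black stapler, 36 x 136 x 50 mm, origin at the centre of its underside; loose bystander, behind the mat to the right
- sticky_notes: block of sticky notes, 76 x 77 x 18 mm, origin at the centre of its underside; loose bystander, left of the mat
Things that resemble listed ones, but are neither listed nor needed, are in the scene too. Leave any yellow look-alike of the tin_left alone.

How it is judged (in metres and radians):
On the way, in this order (a step that is already met when the one before it is completed fails the run):
1. the left tin is held in the fingers, lifted clear of the mat, while the other two stand on the mat (z of tin_left in the frame of mat above 0.03 m and contact force between the fingers and tin_left above 1 N and contact force between each of tin_middle, tin_right and mat above 0.7 N and angle between each of tin_middle, tin_right's own z axis and vertical below 0.1 rad and contact force between the fingers and tin_middle below 0.2 N and contact force between the fingers and tin_right below 0.2 N), for 0.3 s.
2. the middle tin is held in the fingers, lifted clear of the mat, while the other two stand on the mat (z of tin_middle in the frame of mat above 0.03 m and contact force between the fingers and tin_middle above 1 N and contact force between each of tin_left, tin_right and mat above 0.7 N and angle between each of tin_left, tin_right's own z axis and vertical below 0.1 rad and contact force between the fingers and tin_left below 0.2 N and contact force between the fingers and tin_right below 0.2 N), for 0.3 s.
3. the right tin is held in the fingers, lifted clear of the mat, while the other two stand on the mat (z of tin_right in the frame of mat above 0.03 m and contact force between the fingers and tin_right above 1 N and contact force between each of tin_left, tin_middle and mat above 0.7 N and angle between each of tin_left, tin_middle's own z axis and vertical below 0.1 rad and contact force between the fingers and tin_left below 0.2 N and contact force between the fingers and tin_middle below 0.2 N), for 0.3 s.
At the end, for the whole second after the job is handed in: One tin is held still in the fingers with its underside more than 5 cm above the desk, within 0.3 rad of upright; the other two stand by themselves on the mat, within 0.1 rad of upright, and each weighs on it less than 4 N (so the heaviest is the one held) (((z of tin_left in the frame of mat above 0.05 m and contact force between the fingers and tin_left above 1 N and angle between tin_left's own z axis and vertical below 0.3 rad and linear speed of tin_left below 0.05 m/s and contact force between tin_left and mat below 0.1 N and contact force between tin_middle and mat between 0.7 and 4 N and angle between each of tin_middle, tin_right's own z axis and vertical below 0.1 rad and contact force between the fingers and tin_middle below 0.2 N and linear speed of each of tin_middle, tin_right below 0.03 m/s and contact force between tin_right and mat between 0.7 and 4 N and contact force between the fingers and tin_right below 0.2 N) or (z of tin_middle in the frame of mat above 0.05 m and contact force between the fingers and tin_middle above 1 N and angle between tin_middle's own z axis and vertical below 0.3 rad and linear speed of tin_middle below 0.05 m/s and contact force between tin_middle and mat below 0.1 N and contact force between tin_left and mat between 0.7 and 4 N and angle between each of tin_left, tin_right's own z axis and vertical below 0.1 rad and contact force between the fingers and tin_left below 0.2 N and linear speed of each of tin_left, tin_right below 0.03 m/s and contact force between tin_right and mat between 0.7 and 4 N and contact force between the fingers and tin_right below 0.2 N) or (z of tin_right in the frame of mat above 0.05 m and contact force between the fingers and tin_right above 1 N and angle between tin_right's own z axis and vertical below 0.3 rad and linear speed of tin_right below 0.05 m/s and contact force between tin_right and mat below 0.1 N and contact force between tin_left and mat between 0.7 and 4 N and angle between each of tin_left, tin_middle's own z axis and vertical below 0.1 rad and contact force between the fingers and tin_left below 0.2 N and linear speed of each of tin_left, tin_middle below 0.03 m/s and contact force between tin_middle and mat between 0.7 and 4 N and contact force between the fingers and tin_middle below 0.2 N))); the arm keeps its last pose, push and grip.
It fails at once if the computer mouse is moved more than 3 cm (distance of mouse from where it was at the start of the episode above 0.03 m).
It fails at once if the stapler is moved more than 3 cm (distance of stapler from where it was at the start of the episode above 0.03 m).
It fails at once if the sticky-note block is moved more than 3 cm (distance of sticky_notes from where it was at the start of the episode above 0.03 m).
It fails at once if a tin is tipped over (angle between any of tin_left, tin_middle, tin_right's own z axis and vertical above 0.7 rad).
It also fails if it takes over 72 s, if anything falls off the work surface, if the arm or the gripper's body presses on something with over 40 N, if the wrist force passes 120 N, or if a joint passes its speed limit or range.

## Working session

There is one attempt and no reset: what is moved stays moved. The work goes in short steps, Python scripts to look and compute and a shell command to move; the robot and the scene stay as the last step left them, time stands still between calls to the robot, and variables do not carry over. Pictures are saved under pics/ and viewed, at most 10 in all, crops included, and the job is handed in when it is done.

```bash
ls; mkdir -p pics
python3 - <<'E'
from rig import env, optics
import cv2, numpy as np
s=env.observe(); print(s['time_s'],s['position'],np.round(s['tool_rot'],3).tolist(),s['ft_force'],s['grip_width'],env.hold_point_z)
ims=[]
for n in ("top","scene"):
    im=optics.get_image(n)[:,:,::-1]; cv2.imwrite(f'pics/{n}0.png',im); c=optics.calibration(n); print(n,c['fov_y'],c['cx'],c['cy'],np.round(c['T'],3).tolist())
E
```

```text
pics
0.0 [0.2037057  0.51053648 0.2084034 ] [[-0.929, 0.371, -0.001], [0.371, 0.929, -0.001], [0.0, -0.001, -1.0]] [0.56421741 0.04233702 0.12936678] 0.08531525903399195 0.0187
top 45.55203885368225 260.5909231678109 189.51046602549164 [[0.281, -0.921, 0.27, 0.264], [-0.96, -0.269, 0.08, 0.079], [-0.001, -0.282, -0.96, 1.408], [0.0, 0.0, 0.0, 1.0]]
scene 44.316874691134316 257.1262338470015 188.14020807982493 [[0.55, -0.557, 0.622, -0.086], [-0.835, -0.348, 0.426, -0.276], [-0.021, -0.754, -0.657, 0.79], [0.0, 0.0, 0.0, 1.0]]
```

View pics/top0.png

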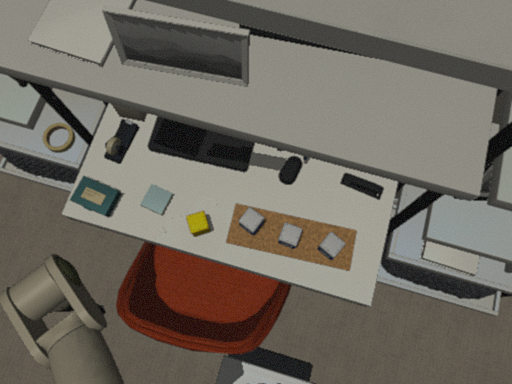

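View pics/scene0.png

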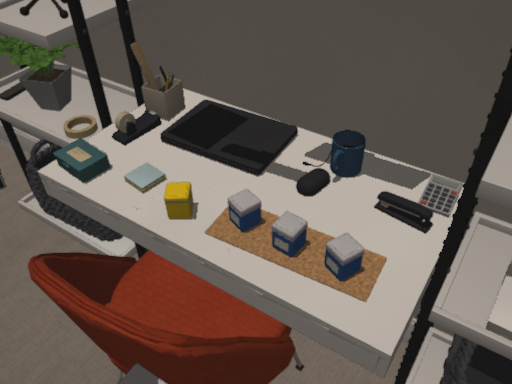

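Candidates: three blue tins with metal lids on the cork mat (scene (244,210), (290,233), (344,256); top (252,220), (290,235), (332,245)). There is also a yellow look-alike off the mat (scene (179,200), top (198,223)), a teal box (scene (81,159)) and a blue mug (scene (348,152)). I choose the three on the mat and will check them in a crop while measuring.

```bash
cat > h.py <<'E'
from rig import env, optics
import cv2, numpy as np
def ray(n,uv,z,c=None):
    c=c or optics.calibration(n); f=192/np.tan(np.radians(c['fov_y']/2)); T=np.array(c['T'])
    uv=np.atleast_2d(uv).astype(float); d=np.c_[(uv[:,0]-c['cx'])/f,(uv[:,1]-c['cy'])/f,np.ones(len(uv))]@T[:3,:3].T
    return T[:3,3]+d*((z-T[2,3])/d[:,2])[:,None]
def lids(n,im,roi,zt=.076,lo=100):
    hsv=cv2.cvtColor(im,cv2.COLOR_BGR2HSV); m=((hsv[:,:,1]<50)&(hsv[:,:,2]>lo)).astype(np.uint8)
    k=np.zeros_like(m); cv2.fillPoly(k,[np.array(roi)],1); m&=k
    out=[]
    for c in cv2.findContours(m,cv2.RETR_EXTERNAL,cv2.CHAIN_APPROX_NONE)[0]:
        if cv2.contourArea(c)<100: continue
        w=ray(n,c[:,0],zt)[:,:2]; r=cv2.minAreaRect((w*1000).astype(np.float32)); out.append((np.round(r[0],1),np.round(r[1],1),round(r[2],1)))
    return out,m
E
python3 - <<'E'
from h import *
print(optics.calibration('top').keys())
t=cv2.imread('pics/top0.png'); s=cv2.imread('pics/scene0.png')
a,m=lids('top',t,[[238,204],[356,230],[350,264],[230,240]]); print(*a,sep='\n')
b,m2=lids('scene',s,[[225,185],[262,190],[310,212],[365,235],[365,262],[330,262],[270,240],[228,215]]); print(*b,sep='\n')
for n,im in(('top',t),('scene',s)):
    h=cv2.cvtColor(im,cv2.COLOR_BGR2HSV); mm=((h[:,:,0]<25)&(h[:,:,1]>90)&(h[:,:,2]>60)).astype(np.uint8)
    mm[265:]=0;mm[:195]=0;mm[:,:205]=0;
    w=ray(n,np.argwhere(mm)[:,::-1],.004)[:,:2]; r=cv2.minAreaRect((w*1000).astype(np.float32)); print('mat',n,r)
big=np.hstack([cv2.resize(t[190:275,220:365],None,fx=2.7,fy=2.7),cv2.resize(s[175:295,200:390],(391,229))])
cv2.imwrite('pics/crop0.png',np.vstack([big,np.hstack([cv2.resize(cv2.cvtColor(m[190:275,220:365]*255,8),None,fx=2.7,fy=2.7),cv2.resize(cv2.cvtColor(m2[175:295,200:390]*255,8),(391,229))])]))
E
```

```text
dict_keys(['fov_y', 'cx', 'cy', 'T'])
(array([537.3, -58.1]), array([56.1, 55.8]), 66.0)
(array([533. ,  69.2]), array([55.7, 56.3]), 84.8)
(array([542.5, 193. ]), array([55.3, 56.7]), 69.0)
(array([545.5,  80.4]), array([353. ,  89.5]), 88.7)
mat top ((538.7931518554688, 99.1871337890625), (189.271484375, 469.3738098144531), 16.31521224975586)
mat scene ((606.6271362304688, 24.47271728515625), (194.32557678222656, 531.434814453125), 35.10986328125)Traceback (most recent call last):
  File "<stdin>", line 10, in <module>
    return _nx.concatenate(arrs, 1, dtype=dtype, casting=casting)
           ~~~~~~~~~~~~~~~^^^^^^^^^^^^^^^^^^^^^^^^^^^^^^^^^^^^^^^
ValueError: all the input array dimensions except for the concatenation axis must match exactly, but along dimension 0, the array at index 0 has size 230 and the array at index 1 has size 229
```

Run:
```python
import cv2
cv2.imwrite('pics/crop1.png',cv2.resize(cv2.imread('pics/scene0.png')[170:295,150:395],None,fx=3,fy=3))
```

```text
(no output)
```

View pics/crop1.png

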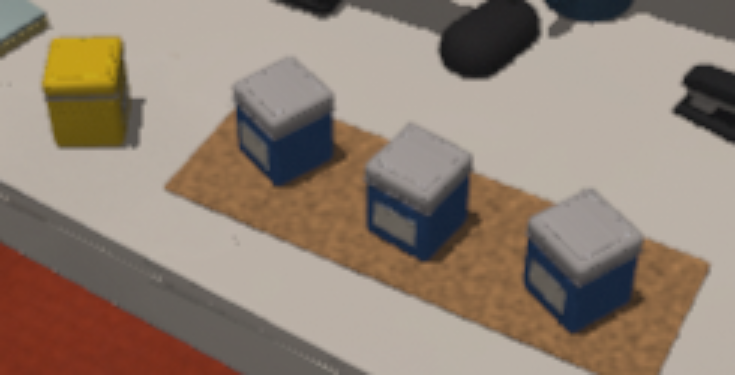

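The crop shows three blue tins with metal lids on the mat (crop centres (283,120), (418,190), (583,260)). The yellow look-alike stands off the mat at (87,90). I start with the left tin, so I move above it.

```bash
python3 -m jog '[{"linear":[-0.9,-0.35,0]},{"linear":[-0.9,-0.35,0]},{"linear":[-0.9,-0.35,0]},{"linear":[-0.9,-0.35,0]},{"linear":[-0.9,-0.35,0]},{"linear":[-0.9,-0.35,0]},{"linear":[-0.9,-0.35,0]},{"linear":[-0.9,-0.35,0]},{"linear":[-0.9,-0.35,0]},{"linear":[-0.9,-0.35,0]},{"linear":[-0.9,-0.35,0]},{"linear":[-0.9,-0.35,0]}]' 1 40
cat >> h.py <<'E'
def go(x,y,z,az):
    "remaining shift in tool units and roll in units to reach TCP x,y,z with closing axis at azimuth az (deg)"
    s=env.observe(); R=np.array(s['tool_rot']); p=np.array(s['position'])
    cur=np.degrees(np.arctan2(R[1,1],R[0,1])); r=(cur-az+90)%180-90
    print('p',np.round(p,4),'units',np.round(R.T@(np.array([x,y,z])-p)/.04,2),'az',round(cur,1),'roll units',round(r/5,2),'F',np.round(s['ft_force'],2),'w',round(s['grip_width'],4),'g',np.round(s['gripper_force'],1),'t',s['time_s'])
E
python3 - <<'E'
from h import *
go(.5425,.193,.12,69)
im=optics.get_image('wrist')[:,:,::-1]; cv2.imwrite('pics/w1.png',im)
go(.5425,.193,.12,69)
E
```

```text
p [0.2037 0.5106 0.2085] units [-10.81  -4.23   2.21] az 68.2 roll units -0.15 F [-0.31 -0.56 -0.19] w 0.0854 g 0.0 t 0.1
p [0.2038 0.5106 0.2086] units [-10.81  -4.23   2.22] az 68.2 roll units -0.15 F [ 0.69 -0.01  0.78] w 0.0852 g 0.0 t 0.15invalid input
```

View pics/w1.png

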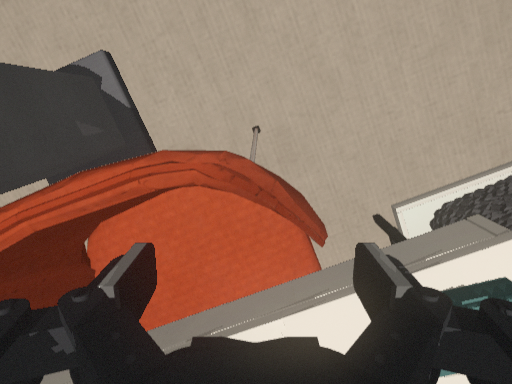

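The wrist view shows the chair and the desk edge, so the arm did not move. The rows probably need an explicit "roll".

```bash
python3 -m jog '[{"linear":[-0.9,-0.35,0],"roll":0},{"linear":[-0.9,-0.35,0],"roll":0},{"linear":[-0.9,-0.35,0],"roll":0},{"linear":[-0.9,-0.35,0],"roll":0},{"linear":[-0.9,-0.35,0],"roll":0},{"linear":[-0.9,-0.35,0],"roll":0},{"linear":[-0.9,-0.35,0],"roll":0},{"linear":[-0.9,-0.35,0],"roll":0},{"linear":[-0.9,-0.35,0],"roll":0},{"linear":[-0.9,-0.35,0],"roll":0},{"linear":[-0.9,-0.35,0],"roll":0},{"linear":[-0.9,-0.35,0],"roll":0}]' 1 40
python3 - <<'E'
from h import *
go(.5425,.193,.12,69)
E
```

```text
time_s: 1.15
position: [0.5439, 0.193, 0.2088]
tool_rot: [[-0.929, 0.371, -0.0], [0.371, 0.929, -0.0], [0.0, -0.0, -1.0]]
ft_force: [0.7, 1.3, 0.3]
grip_width: 0.0859
gripper_force: 0.0
p [0.5439 0.193  0.2088] units [ 0.03 -0.01  2.22] az 68.2 roll units -0.15 F [0.66 1.3  0.34] w 0.0859 g 0.0 t 1.15
```

```bash
python3 -m jog '[{"linear":[0,0,0],"roll":-0.1},{"linear":[0,0,0],"roll":0}]'
python3 - <<'E'
from h import *
c=optics.calibration('wrist')
im=optics.get_image('wrist')[:,:,::-1]; cv2.imwrite('pics/w2.png',im)
hsv=cv2.cvtColor(im,cv2.COLOR_BGR2HSV)
go(.5425,.193,.12,69)
f=192/np.tan(np.radians(c['fov_y']/2));T=np.array(c['T'])
for P in ([.5425,.193,.076],[.533,.069,.076]):
    q=T[:3,:3].T@(np.array(P)-T[:3,3]); print('expect px',q[:2]/q[2]*f+[c['cx'],c['cy']], T[:3,3])
E
```

```text
time_s: 1.32
position: [0.5437, 0.1932, 0.2082]
tool_rot: [[-0.931, 0.365, -0.001], [0.365, 0.931, -0.0], [0.001, -0.001, -1.0]]
ft_force: [-0.6, 0.4, -0.5]
grip_width: 0.0856
gripper_force: 0.0
p [0.5427 0.1943 0.2085] units [-0.01 -0.03  2.21] az 68.7 roll units -0.07 F [-0.42 -0.64 -0.38] w 0.0852 g 0.0 t 1.3667
expect px [253.73894931 178.15347965] [0.48224075 0.21804169 0.37206481]
expect px [128.34550709 215.78541464] [0.48224075 0.21804169 0.37206481]
```

View pics/w2.png

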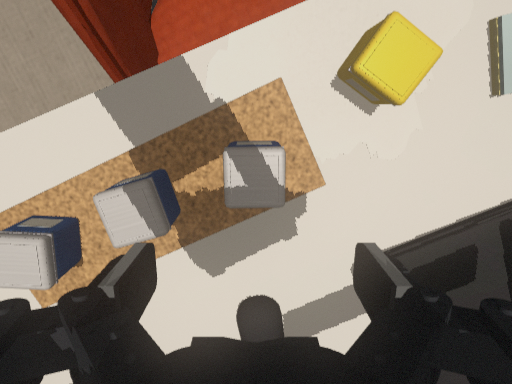

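The wrist view shows the left tin square to the fingers at (254,175), as predicted from the top camera. The middle tin is at (137,208) and the yellow one at (397,60). Descend.

```bash
python3 -m jog '[{"linear":[0,-0.02,0.5],"roll":0},{"linear":[0,0,0.5],"roll":0},{"linear":[0,0,0.5],"roll":0},{"linear":[0,0,0.5],"roll":0},{"linear":[0,0,0.5],"roll":0},{"linear":[0,0,0.4],"roll":0},{"linear":[0,0,0.4],"roll":0},{"linear":[0,0,0.4],"roll":0},{"linear":[0,0,0.3],"roll":0},{"linear":[0,0,0.3],"roll":0},{"linear":[0,0,0.05],"roll":0},{"linear":[0,0,0],"roll":0}]' 1 40
python3 -m jog '[{"linear":[0,0,0],"roll":0},{"linear":[0,0,0],"roll":0},{"linear":[0,0,0],"roll":0},{"linear":[0,0,0],"roll":0},{"linear":[0,0,0],"roll":0},{"linear":[0,0,0],"roll":0},{"linear":[0,0,0],"roll":0},{"linear":[0,0,0],"roll":0},{"linear":[0,0,0],"roll":0},{"linear":[0,0,0],"roll":0},{"linear":[0,0,0],"roll":0},{"linear":[0,0,0],"roll":0}]' -1 40
python3 - <<'E'
from h import *
go(.5425,.193,.033,69)
E
```

```text
time_s: 2.37
position: [0.5415, 0.1948, 0.0348]
tool_rot: [[-0.932, 0.361, -0.001], [0.361, 0.932, -0.0], [0.001, -0.001, -1.0]]
ft_force: [-0.4, -0.3, 0.7]
grip_width: 0.0855
gripper_force: 0.0
time_s: 3.37
position: [0.5427, 0.194, 0.0361]
tool_rot: [[-0.932, 0.363, 0.001], [0.363, 0.932, 0.0], [-0.001, 0.001, -1.0]]
ft_force: [-2.1, -1.0, 5.6]
grip_width: 0.0573
gripper_force: 42.9
p [0.5427 0.194  0.0361] units [-0.   -0.03  0.08] az 68.7 roll units -0.05 F [-2.1  -1.01  5.63] w 0.0573 g 42.9 t 3.3667
```

```bash
python3 -m jog '[{"linear":[0,0,-0.1],"roll":0},{"linear":[0,0,-0.2],"roll":0},{"linear":[0,0,-0.2],"roll":0},{"linear":[0,0,-0.2],"roll":0},{"linear":[0,0,-0.2],"roll":0},{"linear":[0,0,-0.2],"roll":0},{"linear":[0,0,-0.2],"roll":0},{"linear":[0,0,-0.2],"roll":0},{"linear":[0,0,0],"roll":0},{"linear":[0,0,0],"roll":0},{"linear":[0,0,0],"roll":0},{"linear":[0,0,0],"roll":0}]' -1 50
python3 -m jog '[{"linear":[0,0,0],"roll":0},{"linear":[0,0,0],"roll":0},{"linear":[0,0,0],"roll":0},{"linear":[0,0,0],"roll":0}]'
python3 -m jog '[{"linear":[0,0,0],"roll":0},{"linear":[0,0,0],"roll":0},{"linear":[0,0,0],"roll":0},{"linear":[0,0,0],"roll":0}]'
python3 -m jog '[{"linear":[0,0,0],"roll":0},{"linear":[0,0,0],"roll":0},{"linear":[0,0,0],"roll":0},{"linear":[0,0,0],"roll":0}]'
python3 - <<'E'
from h import *
go(.5425,.193,.034,69); cv2.imwrite('pics/s1.png',optics.get_image('scene')[:,:,::-1])
print(np.round(env.observe()['joint_efforts'],2))
E
```

```text
time_s: 4.37
position: [0.5422, 0.1938, 0.0945]
tool_rot: [[-0.932, 0.363, -0.001], [0.363, 0.932, -0.0], [0.001, -0.001, -1.0]]
ft_force: [-0.7, -0.2, -2.8]
grip_width: 0.0569
gripper_force: 54.9
time_s: 4.7
position: [0.5425, 0.1939, 0.0949]
tool_rot: [[-0.932, 0.363, -0.0], [0.363, 0.932, -0.0], [0.0, -0.0, -1.0]]
ft_force: [-0.6, -0.5, -2.6]
grip_width: 0.0566
gripper_force: 54.9
time_s: 5.03
position: [0.5425, 0.1939, 0.095]
tool_rot: [[-0.932, 0.363, 0.0], [0.363, 0.932, 0.0], [-0.0, 0.0, -1.0]]
ft_force: [-0.6, -0.5, -2.7]
grip_width: 0.0567
gripper_force: 54.9
time_s: 5.37
position: [0.5425, 0.1939, 0.095]
tool_rot: [[-0.932, 0.363, 0.0], [0.363, 0.932, 0.0], [-0.0, 0.0, -1.0]]
ft_force: [0.6, -0.4, -3.4]
grip_width: 0.0569
gripper_force: 54.9
p [0.5425 0.1939 0.095 ] units [-0.01 -0.02  1.53] az 68.7 roll units -0.05 F [ 0.61 -0.43 -3.44] w 0.0569 g 54.9 t 5.3667
[ 0.000e+00 -5.120e+01 -2.093e+01 -0.000e+00 -1.000e-02  0.000e+00]
```

View pics/s1.png

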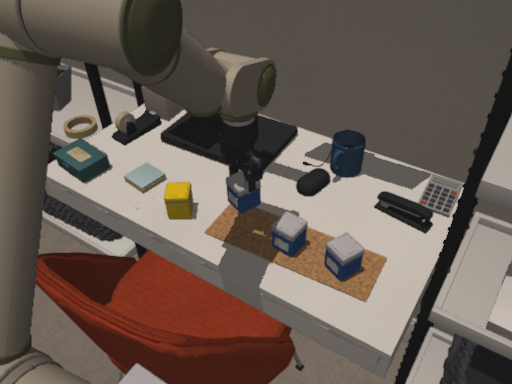

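The left tin is held upright above the mat at (243,190) and the others are undisturbed. It weighs about 2.9 N, so it is a light one. Set it back.

```bash
python3 -m jog '[{"linear":[0,0,0.2],"roll":0},{"linear":[0,0,0.3],"roll":0},{"linear":[0,0,0.3],"roll":0},{"linear":[0,0,0.3],"roll":0},{"linear":[0,0,0.2],"roll":0},{"linear":[0,0,0.1],"roll":0},{"linear":[0,0,0.06],"roll":0},{"linear":[0,0,0.03],"roll":0},{"linear":[0,0,0],"roll":0},{"linear":[0,0,0],"roll":0}]'
```

```text
time_s: 6.25
position: [0.5426, 0.1939, 0.0363]
tool_rot: [[-0.932, 0.362, 0.001], [0.362, 0.932, -0.0], [-0.001, 0.0, -1.0]]
ft_force: [-3.8, -1.8, 3.9]
grip_width: 0.0571
gripper_force: 55.6
```

```bash
python3 -m jog '[{"linear":[0,0,0],"roll":0},{"linear":[0,0,0],"roll":0},{"linear":[0,0,0],"roll":0},{"linear":[0,0,0],"roll":0},{"linear":[0,0,0],"roll":0},{"linear":[0,0,0],"roll":0},{"linear":[0,0,0],"roll":0},{"linear":[0,0,0],"roll":0}]' 1 40
python3 -m jog '[{"linear":[0,0,-0.2],"roll":0},{"linear":[0,0,-0.4],"roll":0},{"linear":[0,0,-0.5],"roll":0},{"linear":[0,0,-0.5],"roll":0},{"linear":[0,0,-0.5],"roll":0},{"linear":[0,0,-0.5],"roll":0},{"linear":[0,0,-0.5],"roll":0},{"linear":[0,0,-0.4],"roll":0},{"linear":[0,0,0],"roll":0}]'
python3 - <<'E'
from h import *
go(.533,.069,.035,84.8)
E
```

```text
time_s: 6.92
position: [0.5425, 0.1939, 0.0354]
tool_rot: [[-0.932, 0.363, -0.0], [0.363, 0.932, -0.0], [0.0, -0.0, -1.0]]
ft_force: [0.5, 0.2, 0.2]
grip_width: 0.0853
gripper_force: 0.0
time_s: 7.67
position: [0.5438, 0.1941, 0.1794]
tool_rot: [[-0.932, 0.363, 0.007], [0.363, 0.932, 0.001], [-0.006, 0.003, -1.0]]
ft_force: [-0.4, 0.7, 0.1]
grip_width: 0.0852
gripper_force: 0.0
p [0.5438 0.1941 0.1794] units [-0.86 -3.02  3.6 ] az 68.7 roll units -3.21 F [-0.41  0.68  0.1 ] w 0.0852 g 0.0 t 7.6667
```

```bash
python3 -m jog '[{"linear":[-0.17,-0.6,0],"roll":0},{"linear":[-0.17,-0.6,0],"roll":0},{"linear":[-0.17,-0.6,0],"roll":0},{"linear":[-0.17,-0.6,0],"roll":0},{"linear":[-0.17,-0.6,0],"roll":0},{"linear":[0,0,0],"roll":-0.8},{"linear":[0,0,0],"roll":-0.8},{"linear":[0,0,0],"roll":-0.8},{"linear":[0,0,0],"roll":-0.8},{"linear":[0,0,0],"roll":0},{"linear":[0,0,0],"roll":0}]'
python3 - <<'E'
from h import *
go(.533,.069,.035,84.8)
im=optics.get_image('wrist')[:,:,::-1]; cv2.imwrite('pics/w3.png',im)
cv2.imwrite('pics/t3.png',optics.get_image('top')[:,:,::-1])
for P in ([.5425,.193,.076],[.533,.069,.076],[.537,-.058,.076]):
    c=optics.calibration('wrist'); f=192/np.tan(np.radians(c['fov_y']/2));T=np.array(c['T'])
    q=T[:3,:3].T@(np.array(P)-T[:3,3]); print('expect px',q[:2]/q[2]*f+[c['cx'],c['cy']])
E
```

```text
time_s: 8.58
position: [0.5305, 0.0697, 0.175]
tool_rot: [[-0.996, 0.094, -0.001], [0.094, 0.996, 0.0], [0.001, 0.0, -1.0]]
ft_force: [0.1, 0.3, 0.3]
grip_width: 0.0851
gripper_force: 0.0
p [0.5305 0.0697 0.175 ] units [-0.07 -0.01  3.5 ] az 84.6 roll units -0.04 F [0.09 0.27 0.29] w 0.0851 g 0.0 t 8.5833
expect px [404.57355532 188.0920944 ]
expect px [253.3633511  190.71303381]
expect px [102.83083519 209.14498877]
```

View pics/w3.png

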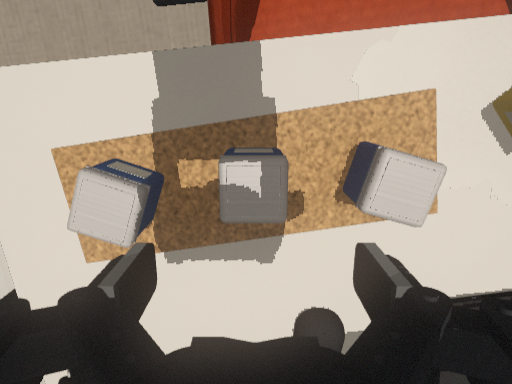

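The wrist view shows the middle tin square between the fingers at (253,187). The left tin is back upright on the mat at (405,185) and the right one is at (105,205).

```bash
python3 -m jog '[{"linear":[-0.06,0,0.4],"roll":0},{"linear":[0,0,0.4],"roll":0},{"linear":[0,0,0.4],"roll":0},{"linear":[0,0,0.4],"roll":0},{"linear":[0,0,0.4],"roll":0},{"linear":[0,0,0.4],"roll":0},{"linear":[0,0,0.4],"roll":0},{"linear":[0,0,0.4],"roll":0},{"linear":[0,0,0.2],"roll":0},{"linear":[0,0,0.08],"roll":0},{"linear":[0,0,0],"roll":0}]' 1 40
python3 -m jog '[{"linear":[0,0,0],"roll":0},{"linear":[0,0,0],"roll":0},{"linear":[0,0,0],"roll":0},{"linear":[0,0,0],"roll":0},{"linear":[0,0,0],"roll":0},{"linear":[0,0,0],"roll":0},{"linear":[0,0,0],"roll":0},{"linear":[0,0,0],"roll":0},{"linear":[0,0,0],"roll":0},{"linear":[0,0,0],"roll":0}]' -1 50
python3 -m jog '[{"linear":[0,0,-0.1],"roll":0},{"linear":[0,0,-0.2],"roll":0},{"linear":[0,0,-0.2],"roll":0},{"linear":[0,0,-0.2],"roll":0},{"linear":[0,0,-0.2],"roll":0},{"linear":[0,0,-0.2],"roll":0},{"linear":[0,0,-0.2],"roll":0},{"linear":[0,0,-0.2],"roll":0},{"linear":[0,0,0],"roll":0},{"linear":[0,0,0],"roll":0},{"linear":[0,0,0],"roll":0},{"linear":[0,0,0],"roll":0}]'
python3 -m jog '[{"linear":[0,0,0],"roll":0},{"linear":[0,0,0],"roll":0},{"linear":[0,0,0],"roll":0},{"linear":[0,0,0],"roll":0}]'
python3 -m jog '[{"linear":[0,0,0],"roll":0},{"linear":[0,0,0],"roll":0},{"linear":[0,0,0],"roll":0},{"linear":[0,0,0],"roll":0}]'
python3 -m jog '[{"linear":[0,0,0],"roll":0},{"linear":[0,0,0],"roll":0},{"linear":[0,0,0],"roll":0},{"linear":[0,0,0],"roll":0}]'
```

```text
time_s: 9.6
position: [0.533, 0.0695, 0.0359]
tool_rot: [[-0.996, 0.092, -0.001], [0.092, 0.996, 0.0], [0.001, -0.0, -1.0]]
ft_force: [0.7, 0.3, 0.1]
grip_width: 0.0853
gripper_force: 0.0
time_s: 10.43
position: [0.5336, 0.0693, 0.0373]
tool_rot: [[-0.996, 0.092, 0.002], [0.092, 0.996, -0.0], [-0.002, -0.0, -1.0]]
ft_force: [-1.5, -1.5, 6.2]
grip_width: 0.0567
gripper_force: 53.4
time_s: 11.43
position: [0.5328, 0.0695, 0.0957]
tool_rot: [[-0.996, 0.092, -0.001], [0.092, 0.996, 0.0], [0.001, -0.0, -1.0]]
ft_force: [0.2, -1.2, -2.1]
grip_width: 0.0567
gripper_force: 53.9
time_s: 11.77
position: [0.5331, 0.0695, 0.0961]
tool_rot: [[-0.996, 0.092, -0.0], [0.092, 0.996, 0.0], [0.0, 0.0, -1.0]]
ft_force: [0.2, -0.6, -2.1]
grip_width: 0.0568
gripper_force: 53.9
time_s: 12.1
position: [0.5331, 0.0695, 0.0962]
tool_rot: [[-0.996, 0.092, 0.0], [0.092, 0.996, 0.0], [-0.0, 0.0, -1.0]]
ft_force: [0.2, -0.0, -1.9]
grip_width: 0.0569
gripper_force: 53.9
time_s: 12.43
position: [0.5331, 0.0695, 0.0962]
tool_rot: [[-0.996, 0.092, 0.0], [0.092, 0.996, -0.0], [-0.0, -0.0, -1.0]]
ft_force: [0.5, -0.5, -1.5]
grip_width: 0.0567
gripper_force: 53.9
```

The middle tin weighs about 1.9 N, so it is light too. Set it down, release and rise.

```bash
python3 -m jog '[{"linear":[0,0,0.2],"roll":0},{"linear":[0,0,0.3],"roll":0},{"linear":[0,0,0.3],"roll":0},{"linear":[0,0,0.3],"roll":0},{"linear":[0,0,0.2],"roll":0},{"linear":[0,0,0.1],"roll":0},{"linear":[0,0,0.06],"roll":0},{"linear":[0,0,0.03],"roll":0},{"linear":[0,0,0],"roll":0},{"linear":[0,0,0],"roll":0}]'
python3 -m jog '[{"linear":[0,0,0],"roll":0},{"linear":[0,0,0],"roll":0},{"linear":[0,0,0],"roll":0},{"linear":[0,0,0],"roll":0},{"linear":[0,0,0],"roll":0},{"linear":[0,0,0],"roll":0},{"linear":[0,0,0],"roll":0},{"linear":[0,0,0],"roll":0}]' 1 40
python3 -m jog '[{"linear":[0,0,-0.2],"roll":0},{"linear":[0,0,-0.4],"roll":0},{"linear":[0,0,-0.5],"roll":0},{"linear":[0,0,-0.5],"roll":0},{"linear":[0,0,-0.5],"roll":0},{"linear":[0,0,-0.5],"roll":0},{"linear":[0,0,-0.5],"roll":0},{"linear":[0,0,-0.4],"roll":0},{"linear":[0,0,0],"roll":0},{"linear":[0,0,0],"roll":0}]'
python3 - <<'E'
from h import *
go(.537,-.058,.035,66)
E
```

```text
time_s: 13.27
position: [0.5332, 0.0694, 0.0374]
tool_rot: [[-0.996, 0.092, 0.001], [0.092, 0.996, -0.0], [-0.001, -0.0, -1.0]]
ft_force: [-4.2, -0.9, 5.9]
grip_width: 0.0566
gripper_force: 54.6
time_s: 13.93
position: [0.5331, 0.0695, 0.0366]
tool_rot: [[-0.996, 0.092, -0.0], [0.092, 0.996, -0.0], [0.0, -0.0, -1.0]]
ft_force: [0.3, 0.4, -0.4]
grip_width: 0.0857
gripper_force: 0.0
time_s: 14.77
position: [0.5332, 0.0695, 0.1772]
tool_rot: [[-0.996, 0.092, 0.002], [0.092, 0.996, -0.0], [-0.002, 0.0, -1.0]]
ft_force: [-0.5, -0.6, -1.0]
grip_width: 0.0856
gripper_force: 0.0
p [0.5332 0.0695 0.1772] units [-0.38 -3.17  3.56] az 84.7 roll units 3.75 F [-0.53 -0.64 -1.  ] w 0.0856 g 0.0 t 14.7667
```

```bash
python3 -m jog '[{"linear":[-0.08,-0.64,0],"roll":0},{"linear":[-0.08,-0.64,0],"roll":0},{"linear":[-0.08,-0.63,0],"roll":0},{"linear":[-0.08,-0.63,0],"roll":0},{"linear":[-0.06,-0.63,0],"roll":0},{"linear":[0,0,0],"roll":0.75},{"linear":[0,0,0],"roll":0.75},{"linear":[0,0,0],"roll":0.75},{"linear":[0,0,0],"roll":0.75},{"linear":[0,0,0],"roll":0.75},{"linear":[0,0,0],"roll":0},{"linear":[0,0,0],"roll":0}]'
python3 - <<'E'
from h import *
go(.537,-.058,.035,66)
im=optics.get_image('wrist')[:,:,::-1]; cv2.imwrite('pics/w4.png',im)
c=optics.calibration('wrist'); f=192/np.tan(np.radians(c['fov_y']/2));T=np.array(c['T'])
for P in ([.533,.069,.076],[.537,-.058,.076]):
    q=T[:3,:3].T@(np.array(P)-T[:3,3]); print('expect px',q[:2]/q[2]*f+[c['cx'],c['cy']])
E
```

```text
time_s: 15.77
position: [0.5362, -0.058, 0.1757]
tool_rot: [[-0.914, 0.405, -0.002], [0.405, 0.914, 0.001], [0.002, -0.0, -1.0]]
ft_force: [-0.9, -1.1, -0.2]
grip_width: 0.0852
gripper_force: 0.0
p [ 0.5362 -0.058   0.1757] units [-0.02  0.01  3.52] az 66.1 roll units 0.02 F [-0.87 -1.11 -0.24] w 0.0852 g 0.0 t 15.7667
expect px [401.17774545 120.11853842]
expect px [254.72244508 188.56117657]
```

View pics/w4.png

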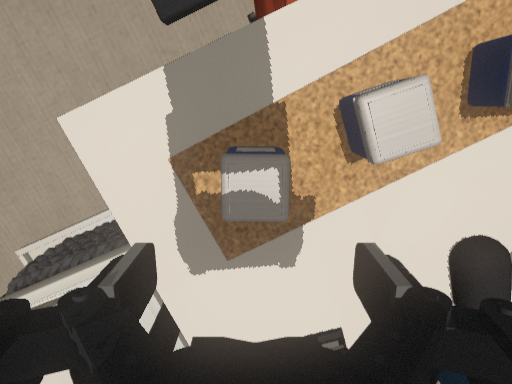

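The right tin is square between the fingers at (256,187). The middle tin stands at (398,118) and the left at (495,72). Descend, grip and lift.

```bash
python3 -m jog '[{"linear":[0,0,0.4],"roll":0},{"linear":[0,0,0.4],"roll":0},{"linear":[0,0,0.4],"roll":0},{"linear":[0,0,0.4],"roll":0},{"linear":[0,0,0.4],"roll":0},{"linear":[0,0,0.4],"roll":0},{"linear":[0,0,0.4],"roll":0},{"linear":[0,0,0.4],"roll":0},{"linear":[0,0,0.2],"roll":0},{"linear":[0,0,0.1],"roll":0},{"linear":[0,0,0],"roll":0}]' 1 40
python3 -m jog '[{"linear":[0,0,0],"roll":0},{"linear":[0,0,0],"roll":0},{"linear":[0,0,0],"roll":0},{"linear":[0,0,0],"roll":0},{"linear":[0,0,0],"roll":0},{"linear":[0,0,0],"roll":0},{"linear":[0,0,0],"roll":0},{"linear":[0,0,0],"roll":0},{"linear":[0,0,0],"roll":0},{"linear":[0,0,0],"roll":0}]' -1 60
python3 -m jog '[{"linear":[0,0,-0.1],"roll":0},{"linear":[0,0,-0.2],"roll":0},{"linear":[0,0,-0.2],"roll":0},{"linear":[0,0,-0.2],"roll":0},{"linear":[0,0,-0.2],"roll":0},{"linear":[0,0,-0.2],"roll":0},{"linear":[0,0,-0.2],"roll":0},{"linear":[0,0,-0.2],"roll":0},{"linear":[0,0,0],"roll":0},{"linear":[0,0,0],"roll":0},{"linear":[0,0,0],"roll":0},{"linear":[0,0,0],"roll":0}]'
python3 -m jog '[{"linear":[0,0,0],"roll":0},{"linear":[0,0,0],"roll":0},{"linear":[0,0,0],"roll":0},{"linear":[0,0,0],"roll":0},{"linear":[0,0,0],"roll":0},{"linear":[0,0,0],"roll":0}]'
python3 -m jog '[{"linear":[0,0,0],"roll":0},{"linear":[0,0,0],"roll":0},{"linear":[0,0,0],"roll":0},{"linear":[0,0,0],"roll":0},{"linear":[0,0,0],"roll":0},{"linear":[0,0,0],"roll":0}]'
```

```text
time_s: 16.73
position: [0.5364, -0.0581, 0.0361]
tool_rot: [[-0.914, 0.406, -0.001], [0.406, 0.914, 0.0], [0.001, -0.0, -1.0]]
ft_force: [0.5, 0.4, -0.0]
grip_width: 0.0852
gripper_force: 0.0
time_s: 17.57
position: [0.5372, -0.0581, 0.0378]
tool_rot: [[-0.914, 0.407, 0.002], [0.407, 0.914, -0.0], [-0.002, 0.0, -1.0]]
ft_force: [-0.7, 1.9, 5.7]
grip_width: 0.0562
gripper_force: 64.8
time_s: 18.57
position: [0.5363, -0.0581, 0.0961]
tool_rot: [[-0.913, 0.407, -0.001], [0.407, 0.913, 0.0], [0.001, -0.0, -1.0]]
ft_force: [-0.6, 0.3, -5.2]
grip_width: 0.0565
gripper_force: 65.7
time_s: 19.07
position: [0.5366, -0.0582, 0.0966]
tool_rot: [[-0.913, 0.407, -0.0], [0.407, 0.913, -0.0], [0.0, -0.0, -1.0]]
ft_force: [0.3, -0.2, -5.1]
grip_width: 0.0562
gripper_force: 65.7
time_s: 19.57
position: [0.5366, -0.0582, 0.0966]
tool_rot: [[-0.913, 0.407, -0.0], [0.407, 0.913, 0.0], [0.0, 0.0, -1.0]]
ft_force: [-0.4, 0.1, -5.6]
grip_width: 0.0563
gripper_force: 65.7
```

The right tin weighs about 5.3 N, so it is the heaviest. Raise it about 20 mm more, hold still and check.

```bash
python3 -m jog '[{"linear":[0,0,-0.1],"roll":0},{"linear":[0,0,-0.15],"roll":0},{"linear":[0,0,-0.15],"roll":0},{"linear":[0,0,-0.1],"roll":0},{"linear":[0,0,0],"roll":0},{"linear":[0,0,0],"roll":0},{"linear":[0,0,0],"roll":0},{"linear":[0,0,0],"roll":0},{"linear":[0,0,0],"roll":0},{"linear":[0,0,0],"roll":0},{"linear":[0,0,0],"roll":0},{"linear":[0,0,0],"roll":0}]'
python3 - <<'E'
from h import *
go(.537,-.058,.115,66)
cv2.imwrite('pics/s5.png',optics.get_image('scene')[:,:,::-1])
E
```

```text
time_s: 20.57
position: [0.5366, -0.0582, 0.1165]
tool_rot: [[-0.913, 0.407, -0.0], [0.407, 0.913, 0.0], [0.0, 0.0, -1.0]]
ft_force: [-0.2, -0.3, -5.7]
grip_width: 0.0564
gripper_force: 65.6
p [ 0.5366 -0.0582  0.1165] units [-0.01  0.01  0.04] az 66.0 roll units -0.0 F [-0.19 -0.3  -5.69] w 0.0564 g 65.6 t 20.5667
```

View pics/s5.png

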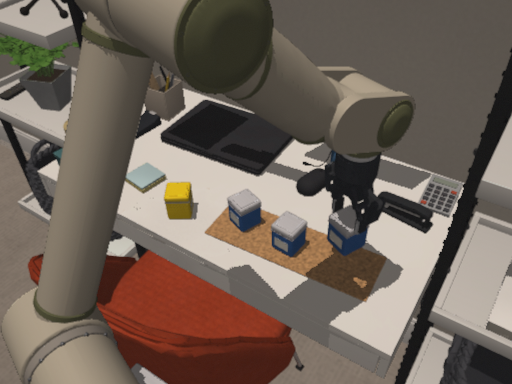

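The right tin is held upright at (346,232). The left (244,210) and middle (290,233) tins stand on the mat, and the mouse, stapler and notes are in place. Hand in.

```bash
python3 -c "
from rig import env
print(env.close_job())"
```

```text
the job is handed in; nothing more can be done
None
```

I hefted all three tins in order: left about 2.9 N, middle about 1.9 N, right about 5.3 N. I handed the job in holding the right one, the heaviest, upright about 8 cm above the mat, with the other two standing on it and the mouse, stapler and notes looking undisturbed; no verdict was returned.

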